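# Drop a spent cartridge with the bin's lever and let the lid down softly

## Task

A spent gas cartridge lies on the sloping ledge of the countertop scrap bin, held back by the bin's closed lid. With a fingertip, press the bin's front lever all the way down so that the linked lid swings fully open and the cartridge rolls in, then ease the lever slowly back up until the lid is shut, without letting it slam. Touch only the lever: leave the lid and the cartridge alone, pick nothing up, do not disturb the other things on the counter, and finish with the hand clear.

Things in the scene. Friction and masses are not known exactly. Their poses are not given: they have to be found in the camera images.
- bin: Grey metal countertop scrap bin, fixed, 200 (x) by 150 (y) mm, 122 mm high, a 16 mm linkage cover on its +y side. Origin: on its underside, 110 mm behind its front; z up; -x is its front, where the lever sticks out. The front 65 mm of its top is an open ledge sloping 14 degrees down into the bin, between cheeks 137 mm high; the rest is under the lid, hinged on the far (+x) rim.
- pad (a point): Centre of the upper face of the lever's black rubber pad (36 mm along the lever, 50 mm wide), to be pressed down. Released: 217 mm in front (-x) of the bin's origin, 79 mm above the counter. Fully pressed it is 38 mm lower and has moved less than 4 mm sideways. A tire lever and a valve tool lie about 50 mm to either side of the pad, at most 15 mm high.
- lever_pivot (a point): Lever's pivot axis, on the bin's front 55 mm above the counter, along the bin's y. The pad's centre is 105 mm from it; two flat steel bars carry the pad.
- lever (a joint): Lever angle, rad: 0 released (pad end tilted up 0.18 rad), 0.36 at the lower stop. It drives the lid through a linkage, lid angle = 2.5 x lever angle. The lid's weight drives the lever back up with about 3 to 8 N at the pad; let go, the lid slams.
- lid (a joint): Lid angle, rad: 0 shut, 0.9 fully open (lever at its stop). Turns about the far upper rim of the bin, front edge rising. Closing faster than 1.5 rad/s (about 60 mm/s at the lever's pad) in the last 0.2 rad counts as a slam.
- lid_front (a point): Middle of the upper front edge of the lid, a stainless plate 130 by 150 mm with a 22 mm front flange, 126 mm from its hinge; about 126 mm above the counter when shut. When open it rises by up to about 100 mm and moves back, away from the lever.
- cartridge: Spent steel gas cartridge, a cylinder 22 mm in diameter with a short neck, 84 mm long in all, loose, lying across the bin (its own y axis along the cylinder) on the ledge, against the lid's flange. Origin on its axis at mid-length, about 118 mm above the counter at the start. Rolls in by itself when the lid is up.
- case: Bystander: black hard-shell kit case 150 by 220 mm, 62 mm high, with a press-button catch. Origin: centre of underside.
- pump: Bystander: blue aluminium mini pump, 24 mm thick, 220 mm long along its x, lying down. Origin: under its middle.
- tire_lever: Bystander: white plastic tire lever 120 by 20 mm, up to 10 mm high, lying beside the bin's lever. Origin: under its middle.
- valve_tool: Bystander: steel valve tool 74 by 30 mm, 12 mm high, lying on the other side of the bin's lever. Origin: under its middle.
- jar: Bystander: capped glass jar, 66 mm in diameter, 85 mm high, in front of the tray. Origin: centre of underside.
- patch_tin: Bystander: flat metal tin 50 by 80 mm, 20 mm high, near the kit case. Origin: centre of underside.
- tray: Bystander: empty shallow aluminium parts tray 140 by 190 mm, 30 mm high. Origin: centre of underside.
- wrench: Bystander: wrench 160 mm long lying along its x, at the side of the counter. Origin: under its middle.
Not all that is in view belongs to the job. What is shaped like the cartridge but green or orange is not meant.

How it is judged:
On the way, in this order (a step that is already met when the one before it is completed fails the run):
1. the lid is fully open, with the lever pressed, and the cartridge has rolled into the bin (value of joint lid above 0.75 rad and contact force between the fingers and lever above 0.5 N and z of cartridge in the frame of bin between 0.01 and 0.085 m and x of cartridge in the frame of bin between -0.108 and 0.09 m and y of cartridge in the frame of bin between -0.073 and 0.073 m), for 0.2 s.
2. the lid is shut again (value of joint lid below 0.04 rad), for 0.2 s.
At the end, for the whole second after the job is handed in: Lid shut (below 0.04 rad) and still, lever fully up (below 0.02 rad), and the cartridge inside the bin, below the ledge. On the way the lid was opened past 0.75 rad by the lever, and closed at less than 1.5 rad/s over the last 0.2 rad (value of joint lid below 0.04 rad and value of joint lever below 0.02 rad and velocity of joint lid between -0.1 and 0.1 rad/s and z of cartridge in the frame of bin between 0.01 and 0.085 m and x of cartridge in the frame of bin between -0.108 and 0.09 m and y of cartridge in the frame of bin between -0.073 and 0.073 m); the robot touches nothing.
It fails at once if the lid slams: closes faster than 1.5 rad/s in its last 0.2 rad (value of joint lid below 0.2 rad and velocity of joint lid below -1.5 rad/s).
It fails at once if the lid is touched by the robot (contact force between any of the fingers, the arm and lid above 0.5 N).
It fails at once if the cartridge is touched by the robot, or lifted (contact force between any of the fingers, the arm and cartridge above 0.3 N or height (world z) of cartridge above 0.15 m).
It fails at once if a bystander is lifted, carried or pushed more than 20 mm (distance of any of case, pump, tire_lever, valve_tool, jar, patch_tin, wrench, tray from where it was at the start of the episode above 0.02 m).
It also fails if it takes over 42 s, if anything falls off the work surface, if the arm or the gripper's body presses on something with over 40 N, if the wrist force passes 120 N, or if a joint passes its speed limit or range.

## Robot

A 6-joint arm with a two-finger parallel gripper is mounted at the origin on the work surface. World frame = base frame: x ahead of the robot, y to its left, z up, the work surface at z = 0. Lengths are in m, angles in rad, forces in N, time in s.
With the tool pointing down it reaches from about 0.425 to 0.95 m from the base axis. Payload 3.5 kg.
Tool frame: the origin (TCP) lies on the centre line of the jaws, within the pads' length; the fingertips stand tip_extent ahead of it and the grasp point (between the pads) lies 2 mm behind it (tip_extent is the distance from the TCP to the fingertips, in m); z points along the fingers, y is the direction in which the jaws open and shut (so a half turn about z gives the same grasp; the last joint's range is limited). The gripper opens to 85 mm and grips with 20 to 120 N. Pads are 22 mm wide; open, the fingers measure 114 mm over their backs; the gripper's body (76 mm by 85 mm) begins 54 mm behind the grasp point. The pads swing forward as they close: fully open they stand 13 mm farther back than shut.
Start: joints at [-1.399, 0.286, 1.577, -0, 1.279, -0.15], TCP at [0.214, -0.64, 0.228] pointing down, gripper open.
Joint ranges: [-2.77, 2.77], [-0.9, 2.22], [0.21, 2.48], [-1.53, 4.67], [0.24, 2.81], [-2.84, 2.84]. Speed limits (rad/s): [2.79, 2.79, 3.14, 3.14, 3.14, 3.14].

## Interface

Orientations are given as a unit quaternion [x, y, z, w].
In Python, from plant import * gives the robot as it stands.
- The arm moves only by the shell command python3 -m crank 'ROWS' [FORCE]. ROWS is JSON, a list of rows, each a list of 7 numbers: the gripper's target within -1 to 1 (shut at 1, half-way at 0, fully open at -1), then the shift along the tool's x, y, z in cm, then the turn, a rotation vector about the tool's x, y, z in degrees. In form: [[fingers, tx, ty, tz, wx, wy, wz], ...]. A call has 1 to 5 rows; each row shifts and turns the commanded pose from where the row before left it, along the tool's axes as they then stand; what a row does not reach is not made up. A row lasts 1/10 s, in which the tool goes at most 50 mm and 8.59 degrees, less where a joint would pass 70% of its speed; a pose out of reach is approached as far as the arm can. A call is refused whole if a number of a shift passes 5 or a number of a turn 8.59, either way. A call with a gripper value outside its range is refused whole. The fingers move at their own pace and stop on an object; FORCE is the grip in N (left out, the last holds). Time passes only in rows, so rows that do not move let the fingers close. It gives the time, the measured TCP pose, the force and the opening at its end, in the units of the state.
- get_state(): the state, without advancing time (a new reading comes with each control period).
- read_camera(name): name is "side" or "top"; returns a dict with "color" (420x560x3 uint8, red, green, blue), "vfov" (degrees; the focal length in pixels is half the picture's height over the tangent of half this angle, whatever the lens; pixels are square), "cx", "cy" (the principal point, pixels), "cam_to_world" (4x4, takes a point from camera to world coordinates). Camera axes: x right, y up, looking along -z (the intrinsics and any distortion apply to the point x, -y, -z); pixel columns grow to the right and rows downward; lengths in m; the calibration is good to about 2 mm. A picture is of the moment at which its call begins. There is no depth.
- sign_off(): hands the job in, once; it reports no verdict.
Trained networks look in the newest picture that a camera, given by its name, has taken for a name from the list of things; names that differ only in an ending like _2 or _b are one class to them, and where a whole thing is asked for, a point or a joint stands for the part that bears it (a point fixed in the world has none). Each returns a list of dicts, best first, with "p" (0 to 1); they miss things now and then, are a little off and sometimes report something else, mostly with a low value. They report only what shows in the picture. A call takes as long as a camera call. They do not tell look-alikes from the thing itself.
- trace(thing, camera): "pixels" (420x560 bool, what is visible of it) and "location" ([column, row] in pixels, amid what is visible of it).
- place_of(thing, camera): "location" ([column, row] in pixels: a listed point, or the origin of a listed thing).
The state is a dict: "time": time; "qpos": joint angles; "dq": joint speeds; "joint_efforts": joint torques, N m; "eef_pos": TCP position; "tcp_rot": TCP orientation; "contact_force": force on the tool from outside, world axes, zero at the start; "wrist_torque": the same for the moment, N m; "opening": opening from 0.0 (shut) to 1.0 (fully open).
Only numpy, scipy, OpenCV 4.12 (cv2) and the standard library are available. Lean on these libraries where they do the work, as an engineer would, in place of code of your own. Each camera call takes 0.05 s, during which the arm holds its last target.

## Working session

There is one attempt and no reset: what is moved stays moved. The work goes in short steps, Python scripts to look and compute and a shell command to move; the robot and the scene stay as the last step left them, time stands still between calls to the robot, and variables do not carry over. Pictures are saved under pics/ and viewed, and the job is handed in when it is done.

```bash
ls; mkdir -p pics; python3 - <<'E'
from plant import *
import cv2, numpy as np
s=get_state()
print({k:np.round(v,3).tolist() if not isinstance(v,float) else v for k,v in s.items()})
for c in ["side","top"]:
    r=read_camera(c)
    cv2.imwrite(f"pics/{c}0.png",r["color"][:,:,::-1])
    print(c,[k for k in r],r["vfov"],r["cx"],r["cy"],np.round(r["cam_to_world"],3).tolist())
    for t in ["pad","lever_pivot","lid_front","bin","cartridge","tire_lever","valve_tool"]:
        print(t,[(round(d["p"],2),np.round(d["location"],1).tolist()) for d in place_of(t,c)])
E
```

```text
pics
{'time': 0.0, 'qpos': [-1.399, 0.287, 1.578, -0.0, 1.279, -0.15], 'dq': [-0.0, 0.0, 0.0, -0.0, -0.001, 0.002], 'joint_efforts': [-0.0, -40.598, -29.263, -0.0, 0.006, -0.0], 'eef_pos': [0.213, -0.64, 0.226], 'tcp_rot': [0.987, 0.16, -0.0, -0.001], 'contact_force': [0.114, 0.092, 0.242], 'wrist_torque': [0.053, -0.01, -0.001], 'opening': 1.00036128897335}
side ['color', 'vfov', 'cx', 'cy', 'cam_to_world'] 55.96585485578167 275.0223193162906 207.92592508484282 [[-0.858, 0.292, -0.422, -0.012], [-0.513, -0.463, 0.723, 0.98], [0.016, 0.837, 0.547, 0.874], [0.0, 0.0, 0.0, 1.0]]
pad [(0.88, [270.6, 276.9]), (0.71, [181.9, 345.3])]
lever_pivot [(0.93, [235.3, 275.1]), (0.24, [282.6, 252.8])]
lid_front [(0.6, [210.1, 248.9])]
bin [(0.6, [202.2, 274.9])]
cartridge [(0.76, [265.2, 357.2]), (0.6, [301.5, 305.3]), (0.51, [215.5, 253.5])]
tire_lever [(0.69, [281.6, 280.5])]
valve_tool [(0.5, [262.0, 317.2])]
top ['color', 'vfov', 'cx', 'cy', 'cam_to_world'] 44.11814667702109 290.11515426231455 209.34412678515747 [[-0.018, 0.994, -0.112, 0.409], [-1.0, -0.018, 0.0, -0.007], [-0.002, 0.112, 0.994, 1.54], [0.0, 0.0, 0.0, 1.0]]
pad [(0.91, [199.2, 260.4])]
lever_pivot [(0.84, [191.0, 229.0]), (0.68, [180.8, 200.8]), (0.37, [451.9, 233.1])]
lid_front [(0.62, [180.9, 199.5])]
bin [(0.4, [276.5, 183.7]), (0.34, [384.3, 200.8])]
cartridge [(0.74, [187.3, 205.9]), (0.52, [204.0, 294.5]), (0.49, [136.3, 301.3])]
tire_lever [(0.77, [232.0, 261.1]), (0.25, [175.9, 268.4])]
valve_tool [(0.4, [175.5, 266.0])]
```

View pics/side0.png

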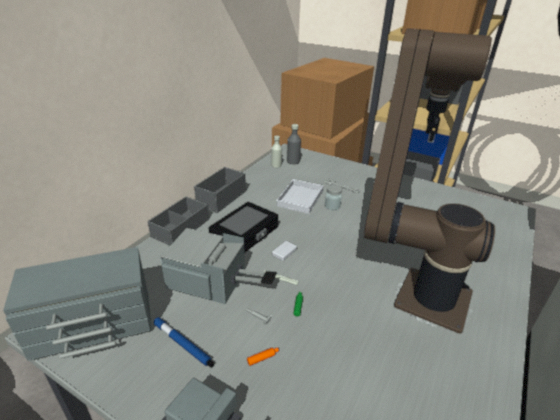

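View pics/top0.png

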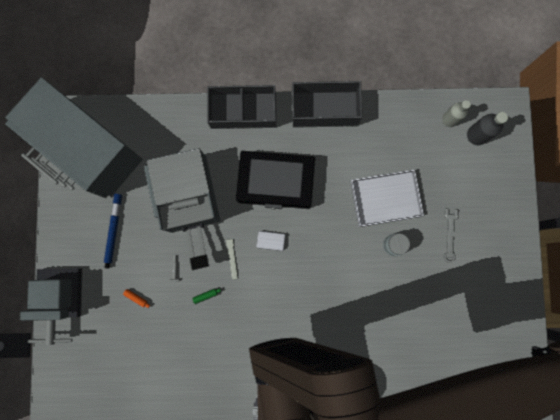

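The bin is at about (180,190) in the top view and (205,265) in the side view. Its black pad is at (199,261) top and (270,277) side. The possible mix-ups are:
- **Second lever device:** at (45,310) top and (200,400) side. It is not the bin.
- **Coloured cylinders:** green at (207,295) and orange at (136,298), top view.
- **Grey cartridge on the ledge:** at (187,206) top. This is the real one.

Next I'll triangulate and take a close crop.

```bash
cat > h.py <<'E'
from plant import *
import cv2, numpy as np
from scipy.optimize import least_squares
def K(r):
    f=210/np.tan(np.radians(r["vfov"])/2); return np.array([[f,0,r["cx"]],[0,f,r["cy"]],[0,0,1]])
def P(r):
    M=np.linalg.inv(r["cam_to_world"]); M=np.diag([1,-1,-1,1])@M
    return K(r)@M[:3]
def proj(r,X):
    p=P(r)@np.r_[X,1]; return p[:2]/p[2]
def ray_z(r,uv,z):
    C=np.array(r["cam_to_world"]); d=np.linalg.inv(K(r))@np.r_[uv,1]; d=C[:3,:3]@(d*[1,-1,-1]); o=C[:3,3]
    return o+d*(z-o[2])/d[2]
def tri(rs,rt,a,b):
    X=cv2.triangulatePoints(P(rs),P(rt),np.array(a,float).reshape(2,1),np.array(b,float).reshape(2,1)).ravel(); X=X[:3]/X[3]
    return X,proj(rs,X)-a,proj(rt,X)-b
E
python3 - <<'E'
from h import *
rs=read_camera("side"); rt=read_camera("top")
for n,a,b in [("pad",[270.6,276.9],[199.2,260.4]),("piv",[235.3,275.1],[191,229]),("lidf",[210.1,248.9],[180.9,199.5]),("cart",[215.5,253.5],[187.3,205.9])]:
    X,e,f=tri(rs,rt,a,b); print(n,X.round(4),e.round(1),f.round(1))
# distortion check: base corner/table plane consistency
for n,z,a,b in [("pad",.079,[270.6,276.9],[199.2,260.4]),("piv",.055,[235.3,275.1],[191,229]),("lidf",.126,[210.1,248.9],[180.9,199.5]),("cart",.118,[215.5,253.5],[187.3,205.9]),("tire",.005,[288,280],[233,259]),("green",.011,[298.5,304],[207,295]),("valve",.006,[258,315],[175,266])]:
    print(n,ray_z(rs,a,z).round(4),ray_z(rt,b,z).round(4))
cs=rs["color"][210:330,150:330,::-1]; ct=rt["color"][140:310,120:260,::-1]
cv2.imwrite("pics/c1.png",cv2.resize(cs,None,fx=4,fy=4,interpolation=cv2.INTER_CUBIC))
cv2.imwrite("pics/c2.png",cv2.resize(ct,None,fx=3.5,fy=3.5,interpolation=cv2.INTER_CUBIC))
E
```

```text
pad [0.4312 0.2496 0.0764] [-2.1 -0.3] [0.6 1.1]
piv [0.5262 0.2788 0.0583] [1.  0.2] [-0.3 -0.5]
lidf [0.6022 0.2924 0.1348] [1.3 0.3] [-0.5 -0.7]
cart [0.5888 0.2802 0.1138] [2.6 0.5] [-0.9 -1.4]
pad [0.424  0.2498 0.079 ] [0.4343 0.2507 0.079 ]
piv [0.5312 0.277  0.055 ] [0.525  0.2786 0.055 ]
lidf [0.6136 0.2854 0.126 ] [0.6014 0.2931 0.126 ]
cart [0.5932 0.2864 0.118 ] [0.5843 0.277  0.118 ]
tire [0.4109 0.1649 0.005 ] [0.4379 0.164  0.005 ]
green [0.333  0.2416 0.011 ] [0.3346 0.2398 0.011 ]
valve [0.4133 0.3346 0.006 ] [0.4205 0.3348 0.006 ]
```

View pics/c1.png

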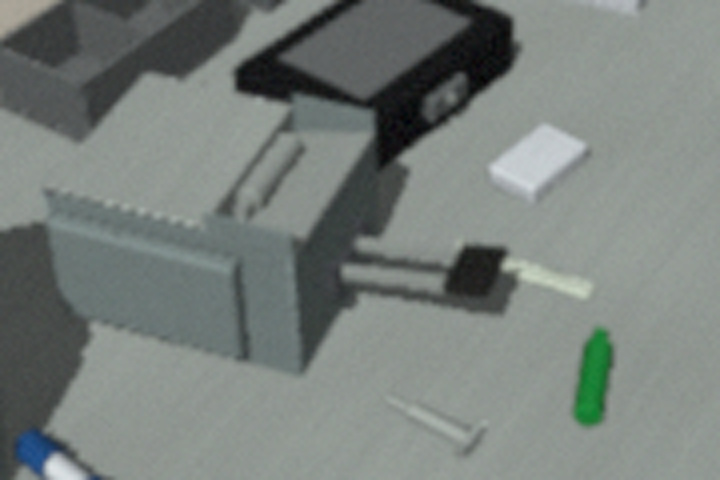

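View pics/c2.png

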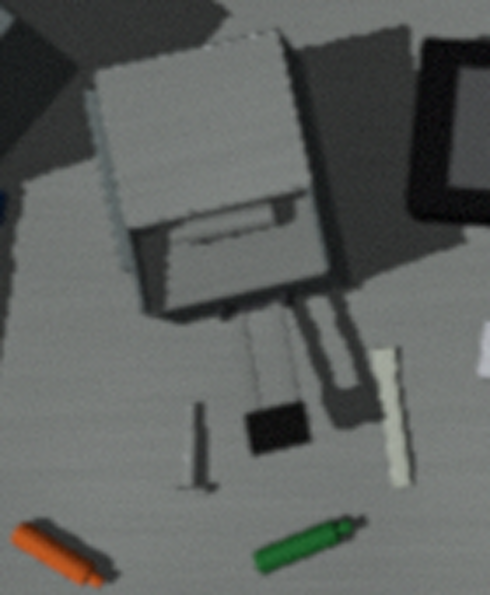

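The close crops confirm it. The lever with the black pad comes out of the scrap bin's front, and the grey cartridge lies on its ledge. I'll fit the bin's pose next and check the tool constants.

```bash
python3 - <<'E'
import plant
print({k:getattr(plant,k) for k in dir(plant) if not k.startswith('_') and isinstance(getattr(plant,k),(int,float,str,list,tuple))})
from h import *
rs=read_camera("side"); rt=read_camera("top")
T=lambda u,v:np.array([u/3.5+120-.4,v/3.5+140-.4]); S=lambda u,v:np.array([u/4+150-.4,v/4+210-.4])
# bin-frame points (x,y,z)
obs=[(rt,T(130,228),(-.045,.075,.126)),(rt,T(305,190),(-.045,-.075,.126)),
 (rt,T(97,70),(.081,.075,.122)),(rt,T(280,30),(.081,-.075,.122)),(rt,T(278,428),(-.217,0,.079)),
 (rs,S(476,270),(-.217,0,.079)),(rs,S(302,373),(-.110,.075,0))]
for c,r in (("top",rt),("side",rs)):
    t=trace("pad",c)
    if c: print(c,[(round(d["p"],2),d["location"],int(d["pixels"].sum())) for d in t])
def W(p,X): c,s=np.cos(p[2]),np.sin(p[2]); return np.array([p[0]+c*X[0]-s*X[1],p[1]+s*X[0]+c*X[1],X[2]])
f=lambda p:np.concatenate([proj(r,W(p,X))-uv for r,uv,X in obs])
q=least_squares(f,[.63,.3,.2],loss="soft_l1",f_scale=1.5)
print(q.x,np.degrees(q.x[2]),f(q.x).reshape(-1,2).round(1).tolist())
print("pad",W(q.x,(-.217,0,.079)))
# paint mask for black pad
for c,r,(x0,x1,y0,y1) in (("top",rt,(180,225,245,280)),("side",rs,(255,285,265,290))):
    g=r["color"][y0:y1,x0:x1].max(2)<45; m=cv2.moments(g.astype(np.uint8),True); print(c,m["m00"],x0+m["m10"]/m["m00"],y0+m["m01"]/m["m00"])
    x=r["color"].copy()
    for X in [(-.217+a,b,.079+a*.18) for a,b in((-.018,-.025),(-.018,.025),(.018,-.025),(.018,.025),(0,0))]+[o[2] for o in obs[:4]]:
        u=proj(r,W(q.x,X)); x=cv2.circle(np.ascontiguousarray(x),tuple(int(round(v)) for v in u),0,(255,0,0),-1)
    cr=x[140:310,120:260] if c=="top" else x[210:330,150:330]
    cv2.imwrite(f"pics/fit_{c}.png",cv2.resize(cr[:,:,::-1],None,fx=3.5,fy=3.5,interpolation=cv2.INTER_NEAREST))
E
```

```text
{'tip_extent': 0.017}
top [(0.7, [193.1, 253.4], 499), (0.57, [178.3, 180.4], 2610)]
side [(0.92, [256.7, 279.8], 390), (0.62, [183.3, 343.8], 742)]
[0.64596923 0.2973576  0.2109652 ] 12.087415313493366 [[-0.7, 0.7], [2.6, -0.8], [0.1, 2.2], [0.5, 1.6], [-0.3, -1.3], [-1.2, -1.0], [-0.8, 1.3]]
pad [0.43378028 0.25191697 0.079     ]
top 186.0 198.88709677419354 261.80645161290323
side 111.0 268.1261261261261 277.60360360360363
```

```bash
python3 -m crank '[[1,2,-1.2,0,0,0,0],[1,4.2,-2.4,0,0,0,0],[1,4.2,-2.4,0,0,0,0],[1,4.2,-2.4,0,0,0,0],[1,4.2,-2.4,0,0,0,0]]' 40; python3 -m crank '[[1,4.2,-2.4,0,0,0,0],[1,4.2,-2.4,0,0,0,0],[1,4.2,-2.4,0,0,0,0],[1,2,-1.2,0,0,0,0],[1,0,0,0,0,0,0]]'
```

```text
time: 1.6
eef_pos: [0.3587, -0.477, 0.2279]
tcp_rot: [0.987, 0.16, 0.0, 0.0]
contact_force: [-0.7, -0.3, 0.1]
opening: 0.146
time: 2.1
eef_pos: [0.4715, -0.3499, 0.2279]
tcp_rot: [0.987, 0.162, 0.0, -0.0]
contact_force: [0.0, -0.2, -1.0]
opening: 0.0
```

View pics/fit_top.png

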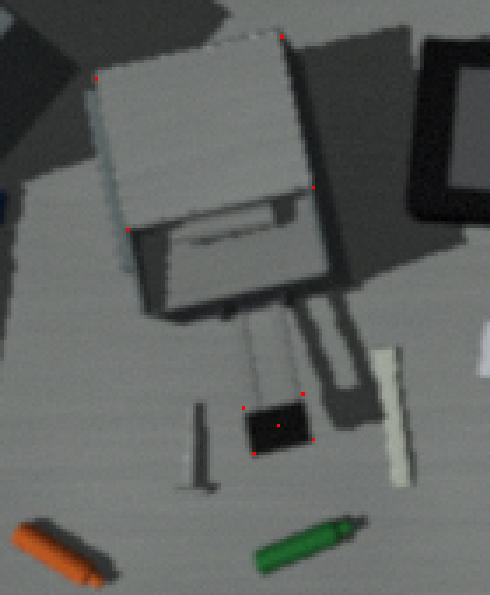

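View pics/fit_side.png

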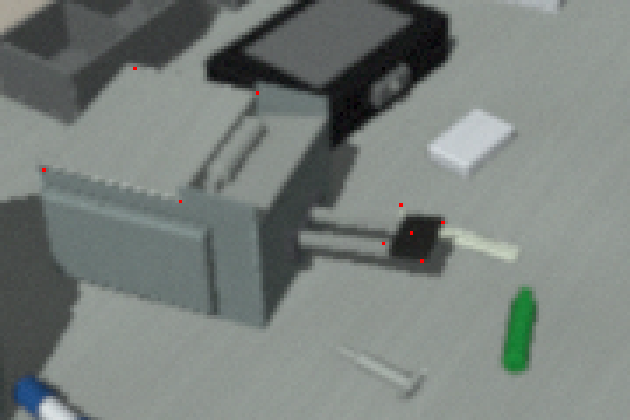

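Projected pad corners land on the black pad in both views, to within 1–2 px. The pad is at about (0.431, 0.251). Next I'll move around to a point above it.

```bash
python3 -m crank '[[1,1.8,-3.9,0,0,0,0],[1,1.8,-3.9,0,0,0,0],[1,1.8,-3.9,0,0,0,0],[1,1.8,-3.9,0,0,0,0],[1,1.8,-3.9,0,0,0,0]]'; python3 -m crank '[[1,1.8,-3.9,0,0,0,0],[1,1.5,-3.9,0,0,0,0],[1,0.4,-4.4,0,0,0,0],[1,0.4,-4.4,0,0,0,0],[1,0.4,-4.4,0,0,0,0]]'; python3 -m crank '[[1,0.4,-4.4,0,0,0,0],[1,0.4,-4.4,0,0,0,0],[1,0.4,-4.4,0,0,0,0],[1,0,-2,0,0,0,0],[1,0,0,0,0,0,0]]'
```

```text
time: 2.6
eef_pos: [0.493, -0.1387, 0.2279]
tcp_rot: [0.987, 0.159, 0.0, 0.0]
contact_force: [0.4, 0.4, -1.2]
opening: -0.002
time: 3.1
eef_pos: [0.4693, 0.0748, 0.228]
tcp_rot: [0.987, 0.159, 0.0, 0.0]
contact_force: [0.6, 0.1, 0.2]
opening: 0.0
time: 3.6
eef_pos: [0.4325, 0.2235, 0.2278]
tcp_rot: [0.987, 0.162, 0.0, -0.0]
contact_force: [0.2, 0.2, 0.1]
opening: 0.001
```

```bash
python3 -m crank '[[1,0.7,-2.6,0,0,0,0],[1,0,0,3.5,0,0,0],[1,0,0,3.5,0,0,0],[1,0,0,2.8,0,0,0],[1,0,0,0,0,0,0]]'; python3 - <<'E'
from h import *
s=get_state(); print(s["eef_pos"],s["contact_force"])
a=[]
for c,(x0,y0,w,h) in (("side",(170,190,170,130)),("top",(120,150,170,130))):
    r=read_camera(c); x=np.ascontiguousarray(r["color"][y0:y0+h,x0:x0+w,::-1]); x=cv2.resize(x,None,fx=2.3*2,fy=2.3*2,interpolation=cv2.INTER_CUBIC)
    u=(proj(r,s["eef_pos"]-[0,0,.017])-[x0,y0])*4.6; print(c,u)
    cv2.circle(x,tuple(int(v) for v in u),3,(0,0,255),-1)
    cv2.imwrite(f"pics/a_{c}.png",x)
E
```

```text
time: 4.1
eef_pos: [0.4289, 0.2466, 0.1253]
tcp_rot: [0.987, 0.159, -0.005, 0.001]
contact_force: [-0.7, -0.8, -0.2]
opening: 0.001
[0.42889464 0.24658742 0.12527968] [-0.68435759 -0.81546441 -0.15277901]
side [459.26862597 359.10599533]
top [362.57837786 516.1010989 ]
```

View pics/a_side.png

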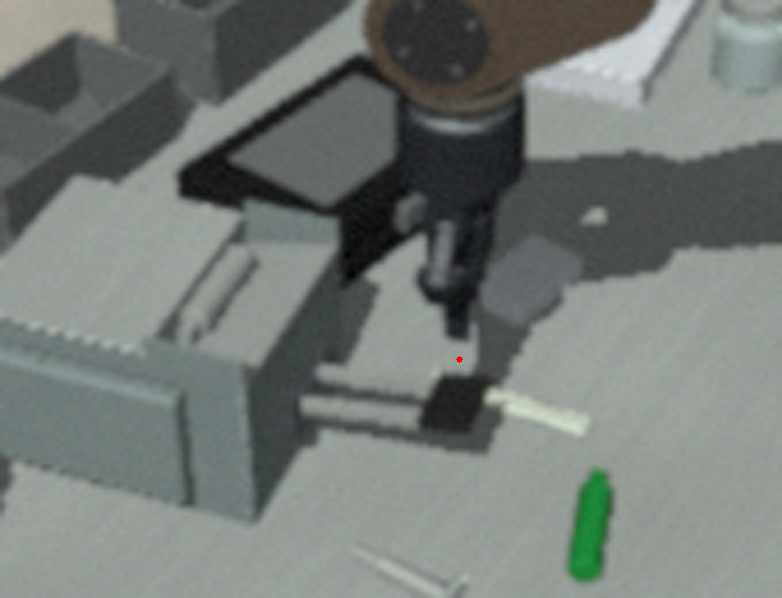

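View pics/a_top.png

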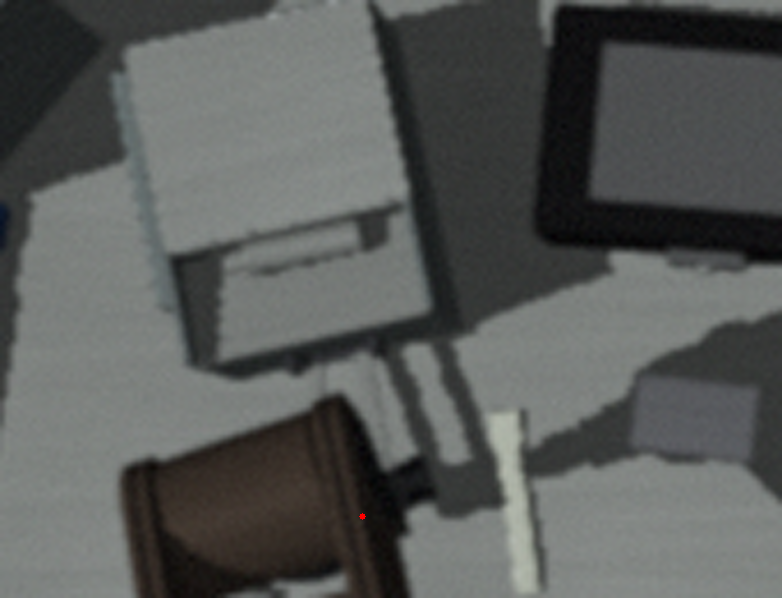

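```bash
python3 - <<'E'
from h import *
r=read_camera("side"); x=r["color"][235:295,230:305,::-1]
cv2.imwrite("pics/z1.png",cv2.resize(x,None,fx=10,fy=10,interpolation=cv2.INTER_NEAREST))
for z in (.125,.108,.079): print(z,(proj(r,[.4289,.2466,z])-[230,235])*10)
print((proj(r,[.431,.251,.079])-[230,235])*10)
E
```

```text
0.125 [398.90294622 286.42950156]
0.108 [398.36243492 331.41782192]
0.079 [397.4605459  406.48465642]
[383.38513995 412.73064606]
```

View pics/z1.png

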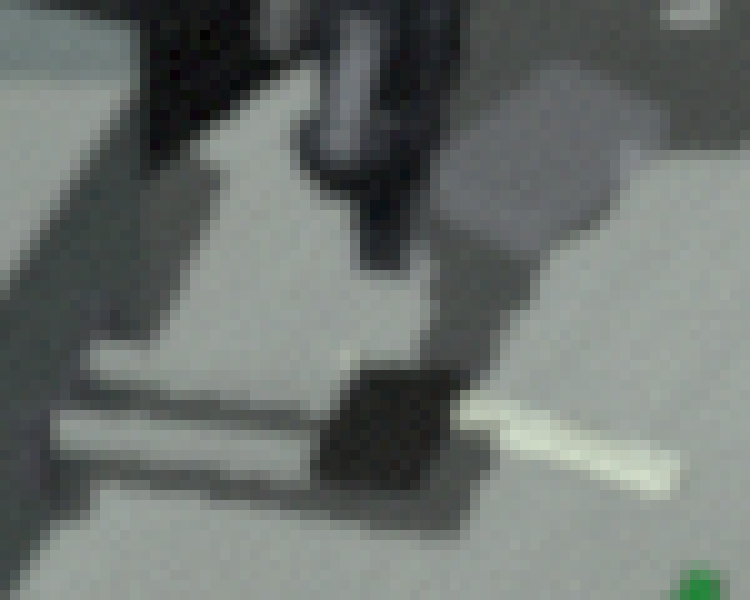

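```bash
python3 - <<'E'
from h import *
r=read_camera("side")
for z in (.226,.222,.209): print(z,(proj(r,[.213,-.64,z])))
x=cv2.imread("pics/side0.png")[70:160,390:480]
cv2.imwrite("pics/z2.png",cv2.resize(x,None,fx=6,fy=6,interpolation=cv2.INTER_NEAREST))
y=r["color"][170:300,220:350,::-1]
cv2.imwrite("pics/z3.png",cv2.resize(y,None,fx=4.5,fy=4.5,interpolation=cv2.INTER_CUBIC))
for z in (.125,.108): print((proj(r,[.4289,.2466,z])-[220,170])*4.5)
E
```

```text
0.226 [427.98238037 141.36591754]
0.222 [427.76031738 142.27118594]
0.209 [427.04273044 145.19652169]
[224.5063258 421.3932757]
[224.26309571 441.63801986]
```

View pics/z2.png

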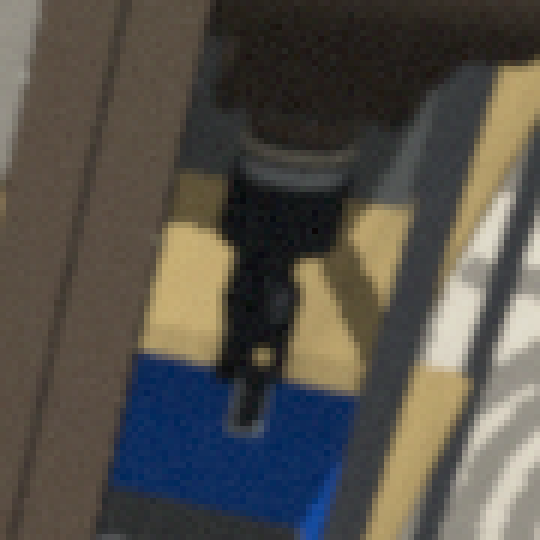

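View pics/z3.png

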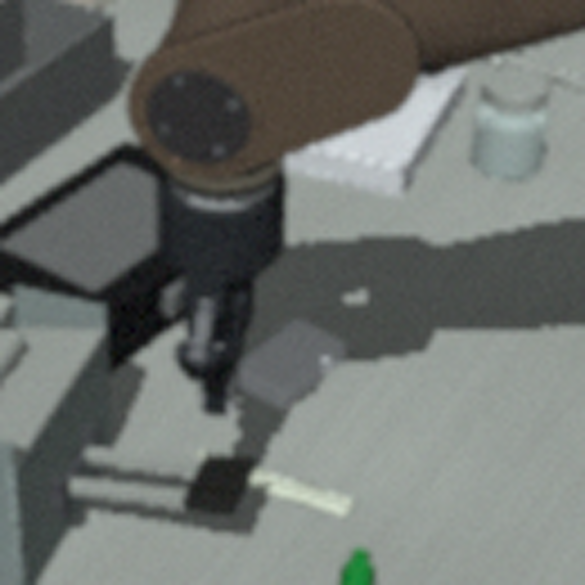

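```bash
python3 - <<'E'
from h import *
r=[read_camera("side")["color"].astype(float) for _ in range(6)]; x=np.mean(r,0)[245:285,250:290]
x=np.clip((x-110)/(180-110),0,1)*255
cv2.imwrite("pics/z4.png",cv2.resize(x[:,:,::-1].astype(np.uint8),None,fx=14,fy=14,interpolation=cv2.INTER_NEAREST))
E
```

```text
(no output)
```

View pics/z4.png

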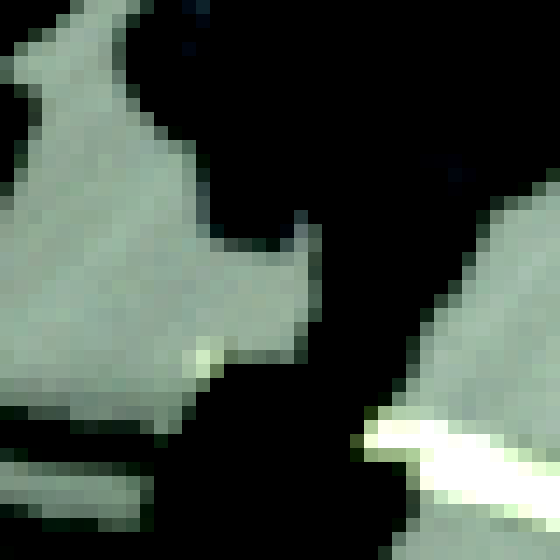

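```bash
python3 - <<'E'
from h import *
from scipy.spatial.transform import Rotation as R
rt=read_camera("top"); rs=read_camera("side"); s=get_state()
p=s["eef_pos"]; M=R.from_quat(s["tcp_rot"]).as_matrix()
print("tip ray z=.108",ray_z(rs,[268.2,262.1],.108), "z=.12",ray_z(rs,[268.2,262.1],.12),p)
def box(r,x0,y0,w,h,f,name):
    x=cv2.resize(np.ascontiguousarray(r["color"][y0:y0+h,x0:x0+w,::-1]),None,fx=f,fy=f,interpolation=cv2.INTER_CUBIC)
    for z in (-.056,-.13):
        for q in [(.038,.0425),(.038,-.0425),(-.038,-.0425),(-.038,.0425)]:
            u=(proj(r,p+M@np.array([q[0],q[1],z]))-[x0,y0])*f; cv2.circle(x,tuple(int(v) for v in u),3,(0,0,255) if z>-.1 else (255,255,0),-1)
    for z in (0,.017):
        u=(proj(r,p+M@np.array([0,0,z]))-[x0,y0])*f; cv2.circle(x,tuple(int(v) for v in u),3,(0,255,0),-1)
    cv2.imwrite(name,x)
box(rt,130,180,150,150,4,"pics/b_top.png"); box(rs,210,170,120,120,5,"pics/b_side.png")
print("base",proj(rs,[0,0,0]))
E
```

```text
tip ray z=.108 [0.44665724 0.22678278 0.108     ] z=.12 [0.43946809 0.2385812  0.12      ] [0.43151705 0.24935164 0.13015975]
base [433.58501615 299.02352977]
```

View pics/b_top.png

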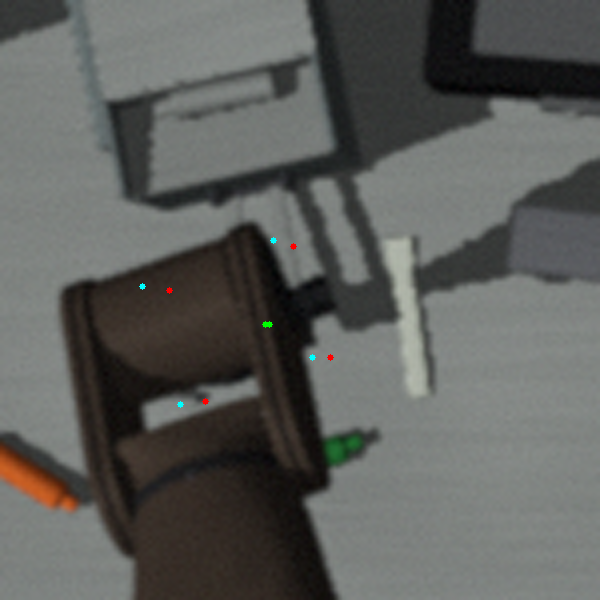

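View pics/b_side.png

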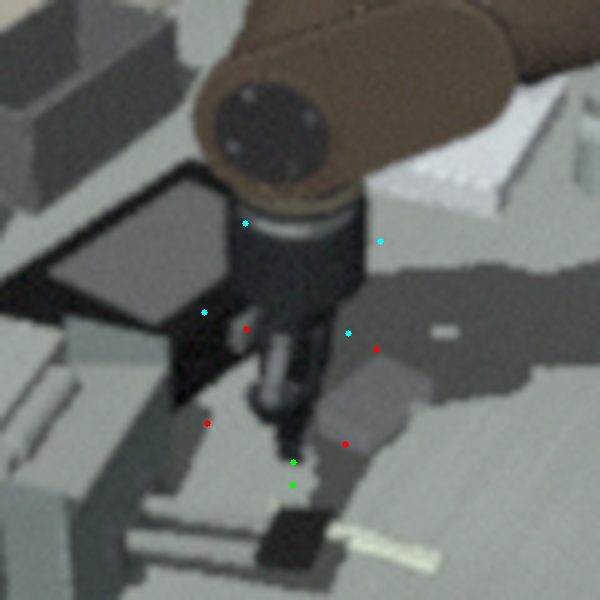

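```bash
python3 -m crank '[[1,0,-0.3,1,0,0,0],[1,0,0,1,0,0,0],[1,0,0,0,0,0,0]]'; python3 - <<'E'
from h import *
s=get_state(); print(s["eef_pos"],s["contact_force"])
r=read_camera("side"); x0,y0=220,210
x=cv2.resize(r["color"][y0:y0+100,x0:x0+100,::-1],None,fx=6,fy=6,interpolation=cv2.INTER_CUBIC)
for z in (0,.017):
    u=(proj(r,s["eef_pos"]-[0,0,z])-[x0,y0])*6; cv2.circle(x,tuple(int(v) for v in u),3,(0,255,0),-1)
cv2.imwrite("pics/d1.png",x)
E
```

```text
time: 5.0
eef_pos: [0.4286, 0.2516, 0.1072]
tcp_rot: [0.987, 0.16, -0.002, 0.0]
contact_force: [-0.2, -0.8, -0.6]
opening: -0.0
[0.42862919 0.25160653 0.10717358] [-0.17774347 -0.80349193 -0.55118457]
```

View pics/d1.png

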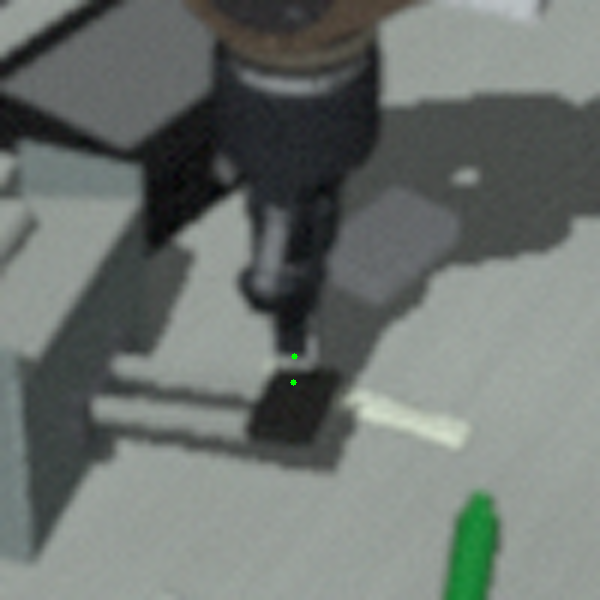

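```bash
python3 -m crank '[[1,0,0,0.3,0,0,0],[1,0,0,0.3,0,0,0],[1,0,0,0.3,0,0,0],[1,0,0,0,0,0,0]]';python3 -m crank '[[1,0,0,0.3,0,0,0],[1,0,0,0.3,0,0,0],[1,0,0,0,0,0,0],[1,0,0,0,0,0,0]]'; python3 - <<'E'
from h import *
s=get_state(); print(s["eef_pos"],s["contact_force"])
r=read_camera("side"); x0,y0=170,200
x=cv2.resize(r["color"][y0:y0+110,x0:x0+140,::-1],None,fx=5.5,fy=5.5,interpolation=cv2.INTER_CUBIC)
for z in (0,.017):
    u=(proj(r,s["eef_pos"]-[0,0,z])-[x0,y0])*5.5; cv2.circle(x,tuple(int(v) for v in u),2,(0,255,0),-1)
cv2.imwrite("pics/d2.png",x)
E
```

```text
time: 5.45
eef_pos: [0.4301, 0.252, 0.1002]
tcp_rot: [0.987, 0.16, -0.0, 0.0]
contact_force: [-1.4, -0.0, 0.4]
opening: 0.004
time: 5.85
eef_pos: [0.4303, 0.252, 0.0946]
tcp_rot: [0.987, 0.16, -0.0, 0.0]
contact_force: [-0.5, 0.5, 0.1]
opening: -0.003
[0.43032809 0.25204555 0.0946034 ] [-0.48118331  0.49219494  0.1207517 ]
```

View pics/d2.png

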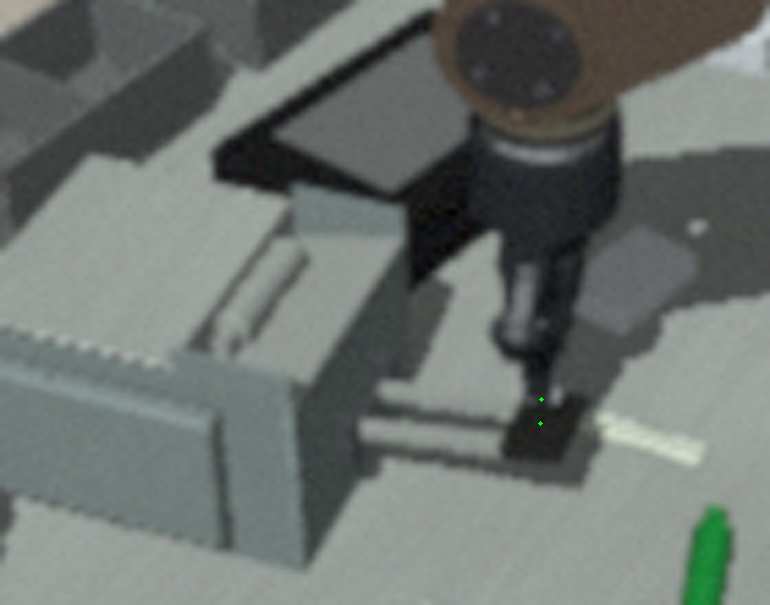

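```bash
python3 -m crank '[[1,0,0,0.3,0,0,0],[1,0,0,0,0,0,0]]';python3 -m crank '[[1,0,0,0.3,0,0,0],[1,0,0,0,0,0,0]]'; python3 -m crank '[[1,0,0,0.3,0,0,0],[1,0,0,0,0,0,0]]'
```

```text
time: 6.1
eef_pos: [0.4302, 0.252, 0.0914]
tcp_rot: [0.987, 0.16, -0.0, 0.0]
contact_force: [-0.5, -0.3, 0.3]
opening: 0.002
time: 6.3
eef_pos: [0.4301, 0.252, 0.0883]
tcp_rot: [0.987, 0.16, -0.0, 0.0]
contact_force: [1.3, 0.3, 0.0]
opening: -0.002
time: 6.5
eef_pos: [0.4301, 0.252, 0.0852]
tcp_rot: [0.987, 0.16, -0.0, 0.0]
contact_force: [-0.1, 0.1, 0.1]
opening: -0.001
```

```bash
python3 -m crank '[[1,0,0,0.3,0,0,0],[1,0,0,0,0,0,0]]';python3 -m crank '[[1,0,0,0.2,0,0,0],[1,0,0,0,0,0,0]]'; python3 - <<'E'
from h import *
s=get_state(); print(s["eef_pos"],s["contact_force"])
for c,(x0,y0) in (("side",(170,200)),("top",(120,170))):
    r=read_camera(c)
    x=cv2.resize(r["color"][y0:y0+110,x0:x0+140,::-1],None,fx=5.5,fy=5.5,interpolation=cv2.INTER_CUBIC)
    cv2.imwrite(f"pics/e_{c}.png",x)
E
```

```text
time: 6.7
eef_pos: [0.4301, 0.252, 0.0823]
tcp_rot: [0.987, 0.16, -0.0, 0.0]
contact_force: [0.1, -0.5, -0.1]
opening: 0.001
time: 6.9
eef_pos: [0.4302, 0.252, 0.0805]
tcp_rot: [0.987, 0.16, -0.0, 0.0]
contact_force: [-0.6, -0.2, -0.3]
opening: -0.0
[0.43022802 0.25202688 0.08045457] [-0.59164153 -0.20415756 -0.31679603]
```

View pics/e_side.png

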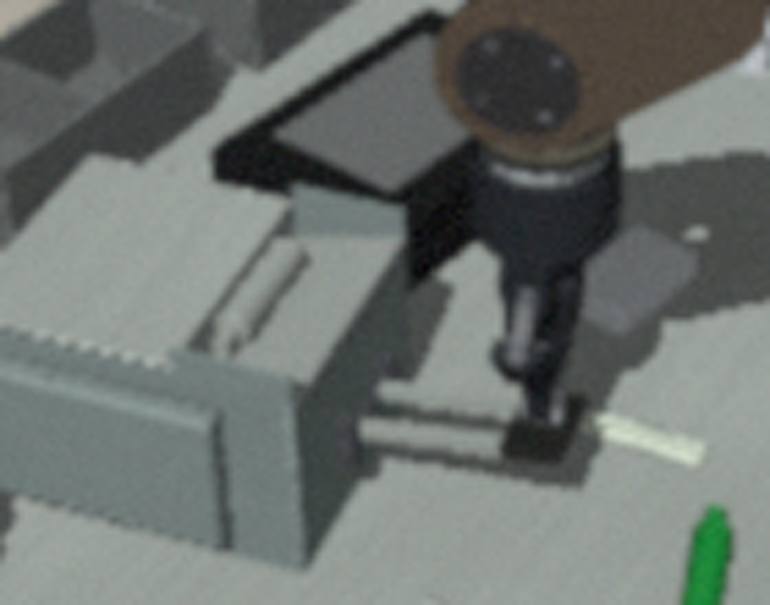

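View pics/e_top.png

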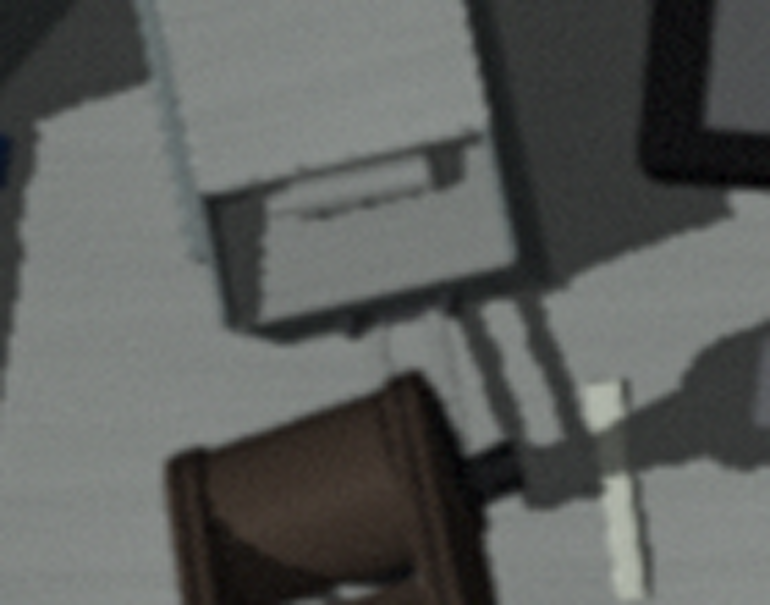

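```bash
python3 -m crank '[[1,0,0,0.2,0,0,0],[1,0,0,0,0,0,0]]';python3 -m crank '[[1,0,0,0.2,0,0,0],[1,0,0,0,0,0,0]]'; python3 -m crank '[[1,0,0,0.2,0,0,0],[1,0,0,0,0,0,0]]'
```

```text
time: 7.2
eef_pos: [0.4303, 0.252, 0.0785]
tcp_rot: [0.987, 0.16, -0.0, 0.0]
contact_force: [0.2, -1.1, 0.0]
opening: -0.003
time: 7.4
eef_pos: [0.4306, 0.2521, 0.0767]
tcp_rot: [0.987, 0.16, 0.0, -0.0]
contact_force: [0.1, 0.2, 0.4]
opening: 0.0
time: 7.6
eef_pos: [0.4305, 0.2521, 0.0754]
tcp_rot: [0.987, 0.16, -0.0, 0.0]
contact_force: [-1.2, -0.6, 5.4]
opening: -0.001
```

Contact: 5.4 N upward with the TCP at z = 0.0754. I'll press about 10 mm and check that the lid lifts.

```bash
python3 -m crank '[[1,0,0,0.3,0,0,0],[1,0,0,0.3,0,0,0],[1,0,0,0.3,0,0,0],[1,0,0,0,0,0,0]]'; python3 - <<'E'
from h import *
s=get_state(); print(s["eef_pos"],s["contact_force"])
for c,(x0,y0) in (("side",(170,200)),):
    r=read_camera(c)
    x=cv2.resize(r["color"][y0:y0+110,x0:x0+140,::-1],None,fx=5.5,fy=5.5,interpolation=cv2.INTER_CUBIC)
    cv2.imwrite(f"pics/f_{c}.png",x)
E
```

```text
time: 8.0
eef_pos: [0.4295, 0.252, 0.0659]
tcp_rot: [0.987, 0.16, -0.002, 0.0]
contact_force: [-4.5, -1.0, 6.0]
opening: 0.002
[0.42946064 0.251963   0.06587003] [-4.48665754 -0.98689404  5.99472765]
```

View pics/f_side.png

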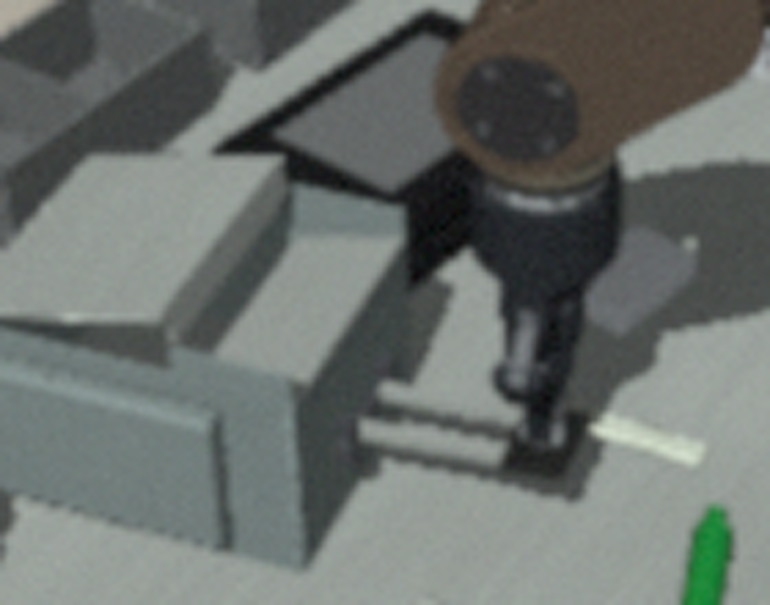

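The lid is lifting and the cartridge has left the ledge. I'll press on towards the stop.

```bash
python3 -m crank '[[1,0,0,0.4,0,0,0],[1,0,0,0.4,0,0,0],[1,0,0,0.4,0,0,0],[1,0,0,0.4,0,0,0],[1,0,0,0.3,0,0,0]]';python3 -m crank '[[1,0,0,0.2,0,0,0],[1,0,0,0.2,0,0,0],[1,0,0,0,0,0,0]]'
```

```text
time: 8.55
eef_pos: [0.4294, 0.252, 0.0468]
tcp_rot: [0.987, 0.16, -0.002, 0.0]
contact_force: [-3.2, -1.4, 6.4]
opening: -0.004
time: 8.85
eef_pos: [0.4297, 0.252, 0.0424]
tcp_rot: [0.987, 0.16, -0.001, -0.0]
contact_force: [-3.6, 0.4, 4.6]
opening: 0.002
```

```bash
python3 -m crank '[[1,0,0,0.2,0,0,0],[1,0,0,0.2,0,0,0],[1,0,0,0,0,0,0]]'; python3 - <<'E'
from h import *
s=get_state(); print(s["eef_pos"],s["contact_force"])
for c,(x0,y0) in (("side",(170,180)),("top",(120,140))):
    r=read_camera(c)
    x=cv2.resize(r["color"][y0:y0+110,x0:x0+140,::-1],None,fx=5.5,fy=5.5,interpolation=cv2.INTER_CUBIC)
    cv2.imwrite(f"pics/g_{c}.png",x)
E
```

```text
time: 9.15
eef_pos: [0.4301, 0.2521, 0.0389]
tcp_rot: [0.987, 0.16, -0.001, -0.0]
contact_force: [-6.0, -0.0, 6.2]
opening: -0.001
[0.43012975 0.25213661 0.03889199] [-6.04705205 -0.01391094  6.23369578]
```

View pics/g_side.png

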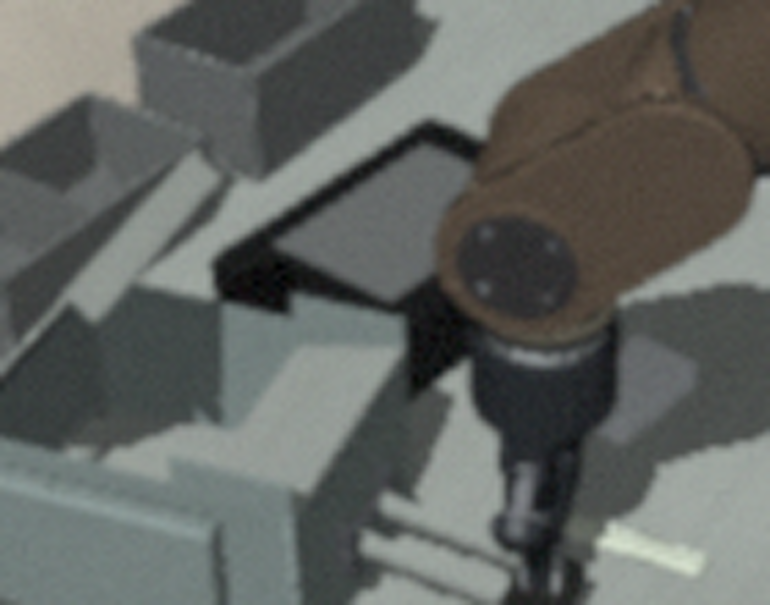

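View pics/g_top.png

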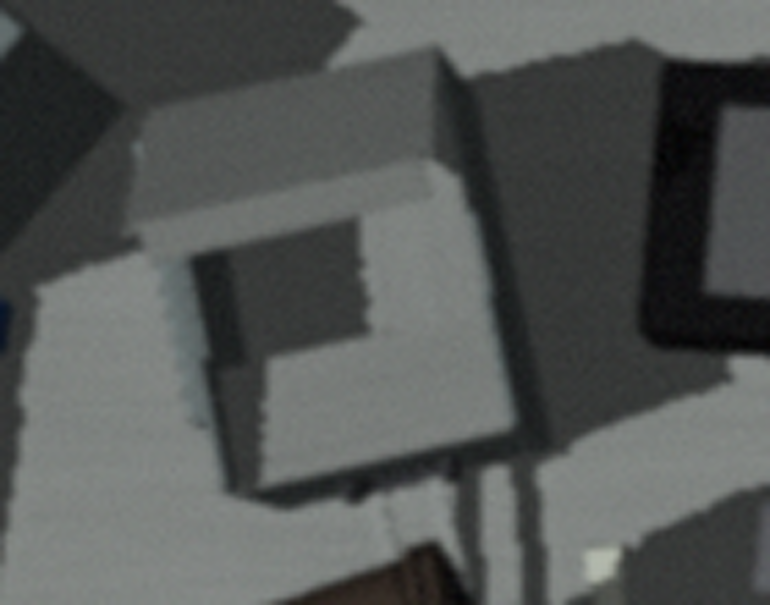

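```bash
python3 -m crank '[[1,0,0,0.2,0,0,0],[1,0,0,0,0,0,0],[1,0,0,0,0,0,0]]'; python3 -m crank '[[1,0,0,0.2,0,0,0],[1,0,0,0,0,0,0],[1,0,0,0,0,0,0],[1,0,0,0,0,0,0],[1,0,0,0,0,0,0]]'
```

```text
time: 9.55
eef_pos: [0.4303, 0.2522, 0.0385]
tcp_rot: [0.987, 0.16, -0.001, 0.0]
contact_force: [-9.8, -2.5, 16.1]
opening: 0.001
time: 10.05
eef_pos: [0.4303, 0.2522, 0.0382]
tcp_rot: [0.987, 0.161, -0.002, 0.0]
contact_force: [-15.2, -4.8, 28.6]
opening: 0.003
```

At the stop: force climbs to 28 N with no further travel. I'll dwell there and look for the cartridge inside.

```bash
python3 -m crank '[[1,0,0,0,0,0,0],[1,0,0,0,0,0,0]]'; python3 - <<'E'
from h import *
for c,(x0,y0,w,h) in (("side",(150,215,80,60)),("top",(130,140,90,68))):
    x=np.mean([read_camera(c)["color"].astype(float) for _ in range(4)],0)[y0:y0+h,x0:x0+w,::-1]
    x=np.clip(x*1.6,0,255).astype(np.uint8)
    print(c,[(round(d["p"],2),np.round(d["location"],1).tolist()) for d in place_of("cartridge",c)])
    cv2.imwrite(f"pics/h_{c}.png",cv2.resize(x,None,fx=8,fy=8,interpolation=cv2.INTER_CUBIC))
E
```

```text
time: 10.25
eef_pos: [0.4303, 0.2522, 0.0382]
tcp_rot: [0.987, 0.161, -0.002, 0.0]
contact_force: [-14.8, -4.3, 27.8]
opening: -0.002
side [(0.67, [296.9, 301.9]), (0.66, [263.3, 357.5]), (0.37, [183.3, 267.3])]
top [(0.66, [138.6, 298.5]), (0.59, [207.5, 294.4]), (0.49, [114.8, 232.4])]
```

View pics/h_side.png

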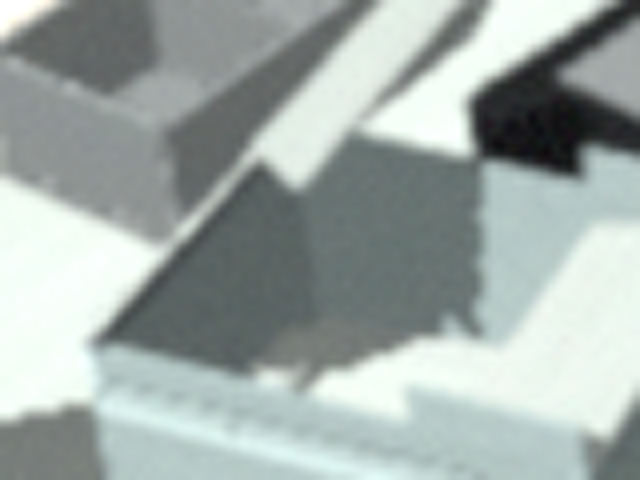

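View pics/h_top.png

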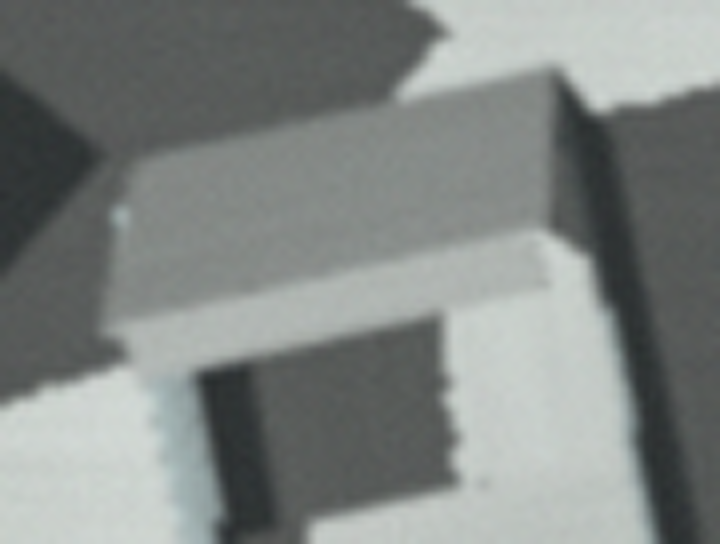

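In the side view a grey, elongated object lies inside the bin at its back, around crop (330,345), and the ledge is empty. The network also gives a low-confidence hit inside the bin. Now I'll ease the lever up at 20–30 mm/s, slower near the end.

```bash
python3 -m crank '[[1,0,0,-0.2,0,0,0],[1,0,0,-0.2,0,0,0],[1,0,0,-0.2,0,0,0],[1,0,0,-0.2,0,0,0],[1,0,0,-0.2,0,0,0]]'; python3 -m crank '[[1,0,0,-0.2,0,0,0],[1,0,0,-0.2,0,0,0],[1,0,0,-0.2,0,0,0],[1,0,0,-0.2,0,0,0],[1,0,0,-0.2,0,0,0]]'; python3 -m crank '[[1,0,0,-0.2,0,0,0],[1,0,0,-0.2,0,0,0],[1,0,0,-0.2,0,0,0],[1,0,0,-0.2,0,0,0],[1,0,0,-0.2,0,0,0]]'
```

```text
time: 11.25
eef_pos: [0.4303, 0.252, 0.0446]
tcp_rot: [0.987, 0.16, -0.0, 0.0]
contact_force: [-4.3, -0.6, 4.4]
opening: -0.003
time: 11.75
eef_pos: [0.4304, 0.252, 0.0551]
tcp_rot: [0.987, 0.16, -0.0, 0.0]
contact_force: [-3.8, -0.0, 5.6]
opening: -0.004
time: 12.25
eef_pos: [0.4314, 0.2523, 0.0656]
tcp_rot: [0.987, 0.16, 0.001, -0.0]
contact_force: [-3.1, -0.4, 6.0]
opening: -0.0
```

Still in contact at 6 N. About 12 mm is left, so I'll slow to 10 mm/s.

```bash
python3 -m crank '[[1,0,0,-0.1,0,0,0],[1,0,0,-0.1,0,0,0],[1,0,0,-0.1,0,0,0],[1,0,0,-0.1,0,0,0],[1,0,0,-0.1,0,0,0]]'; python3 -m crank '[[1,0,0,-0.1,0,0,0],[1,0,0,-0.1,0,0,0],[1,0,0,-0.1,0,0,0],[1,0,0,-0.1,0,0,0],[1,0,0,-0.1,0,0,0]]'; python3 -m crank '[[1,0,0,-0.1,0,0,0],[1,0,0,-0.1,0,0,0],[1,0,0,-0.1,0,0,0],[1,0,0,-0.1,0,0,0],[1,0,0,-0.1,0,0,0]]'
```

```text
time: 12.75
eef_pos: [0.4323, 0.2525, 0.0711]
tcp_rot: [0.987, 0.16, 0.002, -0.0]
contact_force: [-1.9, -0.2, 6.6]
opening: -0.003
time: 13.25
eef_pos: [0.433, 0.2526, 0.0762]
tcp_rot: [0.987, 0.16, 0.003, -0.0]
contact_force: [1.4, -0.4, 0.9]
opening: -0.001
time: 13.75
eef_pos: [0.4301, 0.2519, 0.0794]
tcp_rot: [0.987, 0.16, -0.0, 0.0]
contact_force: [-0.1, -0.1, 0.1]
opening: -0.004
```

The contact has gone at the starting height, so the lid should be shut. I'll retreat upward and check.

```bash
python3 -m crank '[[1,0,0,-0.5,0,0,0],[1,0,0,-2,0,0,0],[1,0,0,-4,0,0,0],[1,0,0,-4,0,0,0],[1,0,0,-2,0,0,0]]'; python3 -m crank '[[1,0,2,0,0,0,0],[1,0,4,0,0,0,0],[1,0,4,0,0,0,0],[1,0,2,0,0,0,0],[1,0,0,0,0,0,0]]'; python3 - <<'E'
from h import *
s=get_state(); print(s["eef_pos"],s["contact_force"])
for c,(x0,y0) in (("side",(150,205)),("top",(110,150))):
    r=read_camera(c)
    x=cv2.resize(r["color"][y0:y0+130,x0:x0+170,::-1],None,fx=4.5,fy=4.5,interpolation=cv2.INTER_CUBIC)
    cv2.imwrite(f"pics/k_{c}.png",x)
    for t in ("pad","lid_front","cartridge","tire_lever","valve_tool"): print(c,t,[(round(d["p"],2),np.round(d["location"],1).tolist()) for d in place_of(t,c)])
E
```

```text
time: 14.25
eef_pos: [0.432, 0.2527, 0.2092]
tcp_rot: [0.987, 0.16, 0.003, -0.001]
contact_force: [0.3, 0.4, -0.9]
opening: 0.001
time: 14.75
eef_pos: [0.4691, 0.1363, 0.2051]
tcp_rot: [0.987, 0.158, 0.0, 0.0]
contact_force: [0.1, 1.2, -1.0]
opening: 0.003
[0.46907394 0.13626746 0.20513387] [ 0.14485669  1.20684581 -0.96201449]
side pad [(0.75, [269.7, 275.4])]
side lid_front [(0.86, [210.3, 251.0])]
side cartridge [(0.84, [263.5, 358.2]), (0.58, [296.3, 302.9])]
side tire_lever []
side valve_tool [(0.52, [342.8, 190.3]), (0.51, [260.6, 314.9])]
top pad [(0.53, [197.4, 259.7])]
top lid_front [(0.66, [179.4, 200.7])]
top cartridge [(0.76, [137.4, 298.5])]
top tire_lever [(0.56, [230.5, 259.0])]
top valve_tool [(0.63, [175.8, 268.0])]
```

View pics/k_side.png

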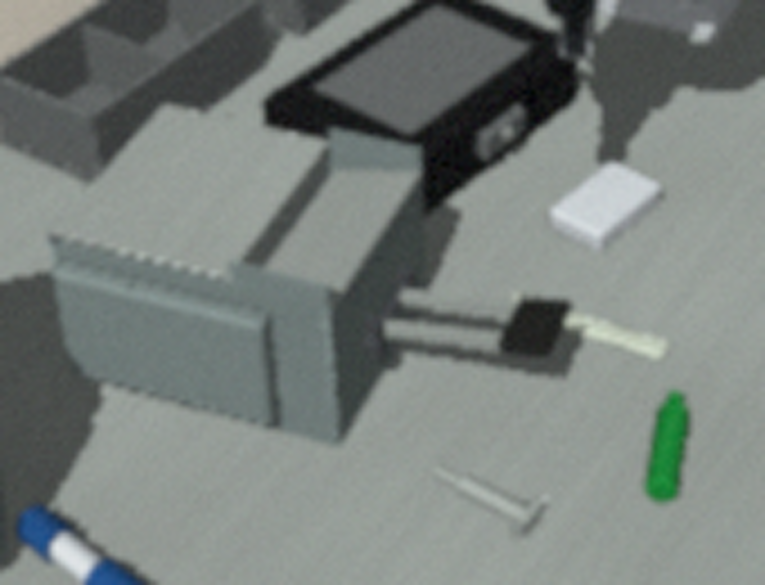

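View pics/k_top.png

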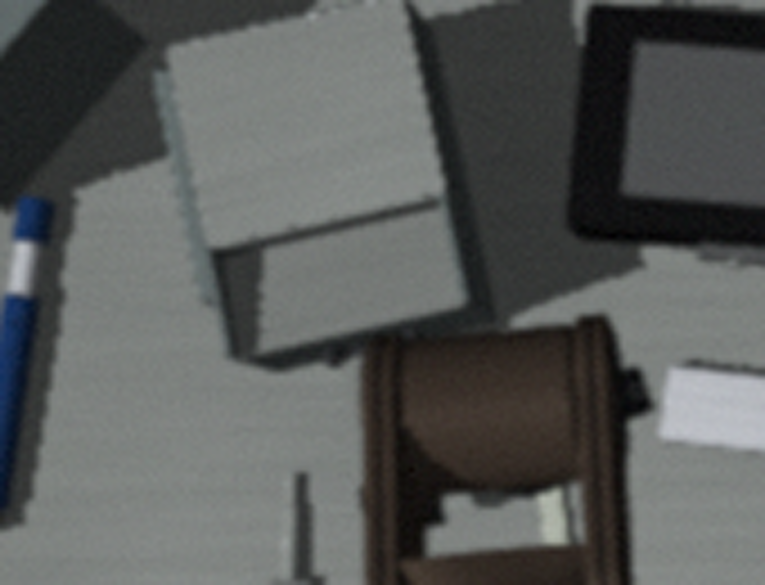

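Both views show the lid shut, the ledge empty, the pad back at its starting pixel and the neighbouring tools where they were. The hand is clear, so I'm handing in.

```bash
python3 -m crank '[[1,0,0,0,0,0,0],[1,0,0,0,0,0,0],[1,0,0,0,0,0,0]]'; python3 -c "
from plant import *
print(sign_off())"
```

```text
time: 15.65
eef_pos: [0.4684, 0.1382, 0.2047]
tcp_rot: [0.987, 0.16, -0.0, -0.0]
contact_force: [-0.1, 0.1, -0.3]
opening: -0.0
the job is handed in; nothing more can be done
None
```

I pressed the lever to its stop with the closed fingertips, the lid swung open, and the cartridge rolled in. I then eased the lever up at about 20 mm/s, slowing to 10 mm/s for the last 12 mm, with contact held until the lid was shut. The job was handed in at about 15.7 s of the 42 s allowed.

**Last checks:**
- **Lid and lever:** both cameras show the lid shut and the pad within 1–2 px of where it started.
- **Cartridge:** the ledge is empty. I only saw the cartridge inside indirectly, as a grey shape at the back of the bin while the lid was open plus one low-confidence network hit (p 0.37).
- **Other things:** the valve tool was found within about 2 px of its start position in both views. The tire lever was found only in the top view, since the side view missed it. I did not measure the rest, but the case, pump and patch tin look undisturbed in the crops.
- **Forces:** pressing at the stop reached about 28 N upward (about 32 N in all), and the contact force is near zero with the hand clear.

**Disagreement:** contact came with the TCP at about z = 0.077, so the fingertips stood roughly level with the TCP rather than the stated 17 mm ahead of it. I therefore set the press depth by force and picture instead of by that figure.

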